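# Click the round counter on to its start mark

## Task

Make the game's round counter ready for a new game: with a fingertip, flick the tabs at the edge of its wheel clockwise (seen from above) until the tab with the raised ridge rests in its click at the fixed pointer, without running past it. Push gently: do not pinch the wheel or lift the counter, keep the counter standing where it is, and leave the cup, the strainer rest and the dice alone. Finish with the fingers clear.

Things in the scene. Friction and masses are not known exactly. Their poses are not given: they have to be found in the camera images.
- counter: round counter, loose, about 1.4 kg: grey base 36 mm high, thumbwheel on top. Origin on the table under the wheel's axis, z up, +x to the pointer. Base spans x -35 to 100 mm, y -40 to 40 mm. Pointer: steel fin on the base at x 70 to 94 mm, y 0, 6 mm wide, 62 mm above the table, with a 22 mm wide post behind it, 66 mm high. Slides if shoved with about 5 N
- round_wheel (a joint): wheel angle, rad: 0 with the ridged tab at the pointer, growing clockwise seen from above. Starts two to four clicks short: about -4.19, -3.14 or -2.09 (rarely half-way between). One click is pi/3 (one tab to the next); a spring pulls the wheel into the nearest click: pushed over half-way it snaps on into the next and stops. Takes about 1 N at a tab's tip. A stop at -5.6 bars the other way round
- wheel_axis (a point): centre of the wheel's top face, on its upright axis, 62 mm above the table. The beech wheel is a disc of 34 mm radius, 22 mm thick (40 to 62 mm above the table), with six radial tabs 60 degrees apart reaching to 65 mm radius, each 10 mm wide and as thick as the disc. A 4 mm high steel cap stands on the centre
- marked_tab (a point): the middle of the outer end face of the ridged tab: 65 mm from the axis, 51 mm above the table. This one tab carries a dark wooden ridge 6 mm wide and 6 mm high along its top from the hub to the tip; the other five tabs are plain
- pointer (a point): the inner edge of the fixed pointer fin, 70 mm from the wheel's axis, 55 mm above the table. The ridged tab must end in line with it
- cup: empty glass cup, 68 mm across the rim, 85 mm high, standing beside the counter; origin at the centre of its underside. Leave alone
- strainer_rest: steel tea strainer rest, a small round dish 72 mm across and 26 mm high with a short lug; origin at the centre of its underside. Leave alone
- die_a: blue die, 18 mm; origin at the centre of its underside. Leave alone
- die_b: blue die, 18 mm; origin at the centre of its underside. Leave alone
- pegboard: beech peg board, fixed, 160 x 120 mm, pegs up to 42 mm above the table; origin at the centre of its underside

How it is judged:
By the outcome, as a careful person would: the job done as asked, in the order asked, and still so for the second after the job is handed in, with the robot touching nothing.
It also fails if it takes over 58 s, if anything falls off the work surface, if the arm or the gripper's body presses on something with over 40 N, if the wrist force passes 120 N, or if a joint passes its speed limit or range.

## Robot

A 7-joint arm with a two-finger parallel gripper is mounted at the origin on the work surface. World frame = base frame: x ahead of the robot, y to its left, z up, the work surface at z = 0. Lengths are in mm, angles in rad, forces in N, time in s.
With the tool pointing down it reaches from about 425 to 950 mm from the base axis. Payload 4.7 kg.
Tool frame: the origin (TCP) lies midway between the tips of the shut fingers; the grasp point (between the pads) lies 19 mm behind it (env.grasp_offset is the distance from the TCP to the grasp point, in mm); z points along the fingers, y is the direction in which the jaws open and shut (so a half turn about z gives the same grasp; the last joint's range is limited). The gripper opens to 87 mm and grips with 3 to 60 N. Pads are 19 mm wide; open, the fingers measure 117 mm over their backs; the gripper's body (75 mm by 190 mm) begins 51 mm behind the grasp point.
Start: joints at [-1.23, 0.469, -0.049, 1.532, 0.024, 1.141, -0.082], TCP at [243.926, 629.404, 222.573] pointing down, gripper open.
Joint ranges: [-2.59, 2.59], [-0.33, 1.99], [-1.39, 1.29], [0.1, 2.45], [-1.04, 4.18], [0.21, 1.99], [-2.66, 2.66]. Speed limits (rad/s): [2.57, 2.57, 3.14, 3.14, 3.14, 3.14, 3.14].

## Interface

Orientations are given as a rotation vector (axis times angle).
In Python, from plant import env gives the robot as it stands. The module is installed in compiled form; this text tells all that it offers. Calls block until the motion is done:
- env.move_pose(position, orientation): joint-space move of the TCP to a pose.
- env.move_linear(position, velocity=150, orientation=None, max_force=None): straight line of the TCP; orientation=None keeps the orientation; velocity is the mean speed in mm/s. With max_force (N) it stops when the force on the tool has changed by that much, and returns True; else False.
- env.move_joints(angles): joint-space move.
- env.set_gripper(opening, effort=None): finger opening in mm; effort is the grip in N (None keeps the last); returns when the fingers have stopped.
- env.hold(seconds).
- env.solve_ik(position, orientation): joint angles nearest the present ones, or None.
- env.get_state(): the state.
- env.capture(name): name is "scene" or "side" or "wrist"; returns (picture, depth): 400x640x3 uint8, blue, green, red; 400x640 float32, mm along the optical axis (not along the pixel's ray), 0 where there is no reading.
- env.camera_params(name): a dict with "fx", "fy", "cx", "cy" (pixels), "k1" (the pictures are not rectified: a ray, as slopes to the right and down, at radius r is drawn at 1 + k1 r^2 times it, then the intrinsics apply), "cam_to_world" (4x4, takes a point from camera to world coordinates). Camera axes: x right, y up, looking along -z (the intrinsics and any distortion apply to the point x, -y, -z); pixel columns grow to the right and rows downward; lengths in mm; the calibration is good to about 2 mm. A picture is of the moment at which its call begins: read the wrist's pose just before it. camera_params takes no time and is no camera call; for the wrist camera it gives the pose at the moment of the call.
A pose or a line that the arm cannot do raises env.Unreachable and nothing moves.
- env.finish_job(): hands the job in, once; it reports no verdict.
The state is a dict: "time": time; "qpos": joint angles; "qvel": joint speeds; "joint_efforts": joint torques, N m; "tcp_pos": TCP position; "orientation": TCP orientation; "force": force on the tool from outside, world axes, zero at the start; "ft_torque": the same for the moment, N m; "gripper_width": finger opening in mm.
Only numpy, scipy, OpenCV 4.12 (cv2) and the standard library are available. Lean on these libraries where they do the work, as an engineer would, in place of code of your own. Each camera call takes 0.05 s, during which the arm holds its last target.

## Working session

There is one attempt and no reset: what is moved stays moved. The work goes in short steps, each a Python script; the robot and the scene stay as the last script left them, time stands still between calls to the robot, and variables do not carry over. Pictures are saved under pics/ and viewed, and the job is handed in when it is done.

```bash
mkdir -p pics; ls; python3 - <<'E'
from plant import env
import cv2
for n in ("scene","side","wrist"):
    im,d=env.capture(n); cv2.imwrite(f"pics/{n}0.png",im)
    p=env.camera_params(n); print(n,{k:(v if k!="cam_to_world" else [[round(float(x),3) for x in r] for r in v]) for k,v in p.items()})
s=env.get_state(); print(s)
E
```

```text
pics
scene {'fx': 365.6381072365666, 'fy': 365.6381072365666, 'cx': 315.7513271930416, 'cy': 197.85245006965275, 'k1': -0.03939081876656407, 'cam_to_world': [[0.84, -0.327, 0.432, 940.766], [0.542, 0.5, -0.675, -699.449], [0.004, 0.802, 0.598, 579.55], [0.0, 0.0, 0.0, 1.0]]}
side {'fx': 365.87536675042185, 'fy': 365.87536675042185, 'cx': 313.3107621045463, 'cy': 195.7618848457303, 'k1': -0.014946273580218087, 'cam_to_world': [[-1.0, -0.001, -0.022, 523.558], [-0.018, -0.49, 0.871, 784.052], [-0.012, 0.872, 0.49, 570.546], [0.0, 0.0, 0.0, 1.0]]}
wrist {'fx': 287.7091134042053, 'fy': 287.7091134042053, 'cx': 320.7363349740947, 'cy': 197.03822391322794, 'k1': -0.04272083646051954, 'cam_to_world': [[0.361, -0.896, -0.258, 172.207], [0.932, 0.347, 0.102, 655.371], [-0.002, -0.278, 0.961, 382.586], [0.0, 0.0, 0.0, 1.0]]}
{'time': 0.15, 'qpos': array([-1.22987325,  0.46926182, -0.04858169,  1.53338026,  0.02408317,
        1.140997  , -0.08232259]), 'qvel': array([ 0.00052238, -0.00122667,  0.00161412, -0.00466454, -0.00026952,
       -0.0020687 ,  0.00095053]), 'joint_efforts': array([ 7.49118844e-04, -5.08425450e+01, -8.06269306e-02, -2.36419684e+01,
       -6.13301620e-02,  3.56112316e-02,  1.13538724e-04]), 'tcp_pos': array([243.80588996, 628.96017672, 221.75327553]), 'orientation': array([-5.77594426e-01, -3.08780039e+00,  2.26649888e-03]), 'force': array([ 0.59617786, -0.44753772,  0.17503832]), 'ft_torque': array([-0.02807645,  0.00681866,  0.01410507]), 'gripper_width': 87.01590926434717}
```

View pics/scene0.png

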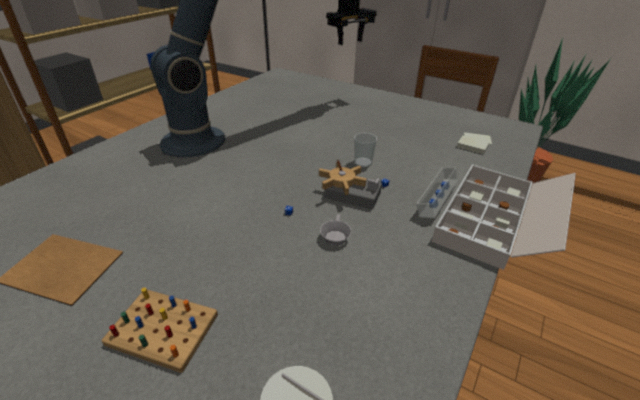

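View pics/side0.png

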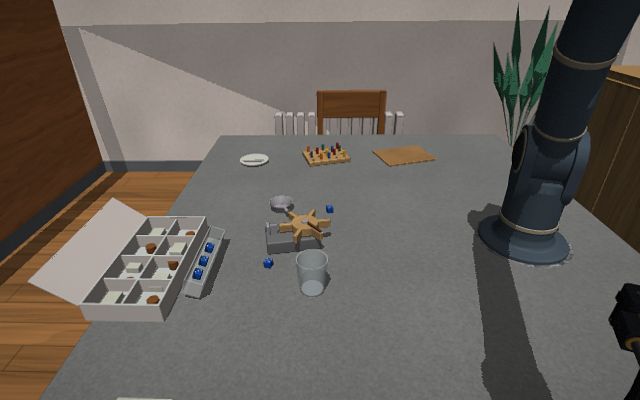

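View pics/wrist0.png

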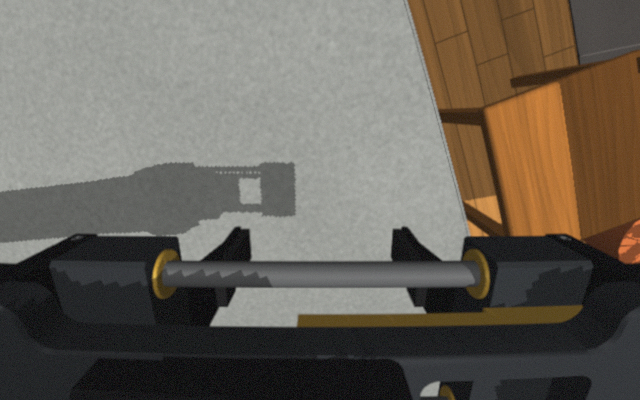

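Scene: the beech wheel is at about (343,176), the cup at (364,150), the strainer rest at (335,232) and the dice at (288,210) and (385,183). Side: the wheel is at about (304,224), with the cup in front of it at (312,272). I'll locate these and zoom in.

```bash
cat > h.py <<'E'
import numpy as np, cv2
from plant import env
def K(p): return np.array([[p["fx"],0,p["cx"]],[0,p["fy"],p["cy"]],[0,0,1.]])
def ray(p,uv):
    # undistort: drawn = slope*(1+k1 r^2)
    u=cv2.undistortPoints(np.array(uv,float).reshape(-1,1,2),K(p),np.array([p["k1"],0,0,0.])).reshape(-1,2)
    d=np.c_[u[:,0],-u[:,1],-np.ones(len(u))]
    T=np.array(p["cam_to_world"]); return T[:3,3],d@T[:3,:3].T
def onplane(p,uv,z):
    o,d=ray(p,uv); return o+d*((z-o[2])/d[:,2])[:,None]
def proj(p,P):
    T=np.array(p["cam_to_world"]); c=(np.atleast_2d(P)-T[:3,3])@T[:3,:3]
    s=np.c_[c[:,0],-c[:,1]]/(-c[:,2:3]); s=s*(1+p["k1"]*(s**2).sum(1,keepdims=True))
    return s*[p["fx"],p["fy"]]+[p["cx"],p["cy"]]
E
python3 - <<'E'
from h import *
for n,c,cup in (("scene",(341,174),[(364,164)]),("side",(304,222),[(312,290)])):
    p=env.camera_params(n); print(n,onplane(p,[c],64).round(1), 'cup',onplane(p,cup,0).round(1))
a=cv2.imread("pics/scene0.png")[130:250,260:420]; b=cv2.imread("pics/side0.png")[180:300,230:390]
cv2.imwrite("pics/z0.png",cv2.resize(np.vstack([a,b]),None,fx=2.5*1,fy=2.5,interpolation=cv2.INTER_CUBIC)[:600])
cv2.imwrite("pics/za.png",cv2.resize(a,None,fx=4,fy=4,interpolation=cv2.INTER_CUBIC))
cv2.imwrite("pics/zb.png",cv2.resize(b,None,fx=4,fy=4,interpolation=cv2.INTER_CUBIC))
E
```

```text
scene [[566.4   5.4  64. ]] cup [[550.8 179.8   0. ]]
side [[566.8  17.6  64. ]] cup [[543.9 189.5   0. ]]
```

View pics/za.png

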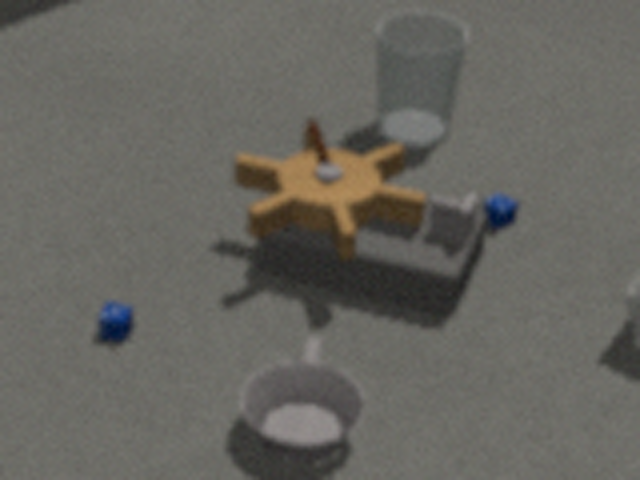

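View pics/zb.png

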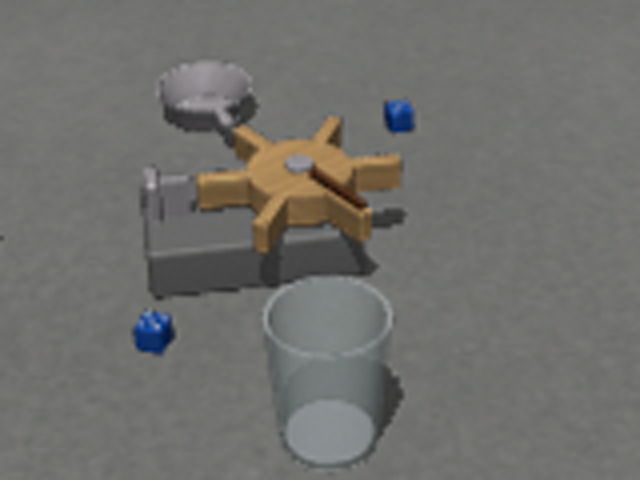

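Side view: the ridge on the tab points down and to the right, about 120° anticlockwise from the pointer (world +x). That suggests two clicks are needed. I'll move in with the planned pushing orientation and refine with the wrist camera.

```bash
cat >> h.py <<'E'
from scipy.spatial.transform import Rotation as R
def ori(yaw):  # tool y at angle yaw in world xy, z down
    y=np.array([np.cos(yaw),np.sin(yaw),0]); z=np.array([0,0,-1.]); x=np.cross(y,z)
    return R.from_matrix(np.c_[x,y,z]).as_rotvec()
E
python3 - <<'E'
from h import *
for n,c in (("scene",(342.2,172.8)),("side",(305,220.8))):
    p=env.camera_params(n); print(n,onplane(p,[c],66).round(1))
for yaw in (-20,160):
    for P in ([540,10,220],[510,0,45],[520,30,45]):
        print(yaw,P,env.solve_ik(P,ori(np.radians(yaw))))
E
```

```text
scene [[567.7   9.4  66. ]]
side [[564.3  15.2  66. ]]
-20 [540, 10, 220] [-0.57917572  0.27478109  0.59194721  1.88461483 -0.17709092  1.03411675
 -0.2626206 ]
-20 [510, 0, 45] [-0.45179657  0.47508243  0.46937243  2.1000066  -0.35294723  0.64169645
 -0.09021773]
-20 [520, 30, 45] [-0.48990689  0.4857065   0.44961828  2.07459283 -0.341141    0.65158989
 -0.16047679]
160 [540, 10, 220] [ 0.77406367  0.49770996 -1.16978579  1.81378002  0.49819849  1.16767256
  2.2351241 ]
160 [510, 0, 45] [ 0.7678727   0.78633401 -1.18201254  2.03389249  0.90711068  0.98169479
  1.89735242]
160 [520, 30, 45] [-0.06356424  0.4560687  -0.09426217  2.04999315  0.06961524  0.63844783
  2.58835164]
```

```bash
python3 - <<'E'
from h import *
o=ori(np.radians(-20))
env.move_pose([500,-20,260],o)
env.set_gripper(0,10)
p=env.camera_params("wrist"); im,d=env.capture("wrist"); cv2.imwrite("pics/w1.png",im)
np.save("w1d.npy",d); import pickle; pickle.dump(p,open("w1p.pkl","wb"))
s=env.get_state(); print(s["time"],s["tcp_pos"],s["gripper_width"],s["force"])
E
```

```text
4.2083 [499.97993781 -20.00962625 259.99291214] 0.24499939357840433 [-0.72561609  0.49105125  0.48899571]
```

View pics/w1.png

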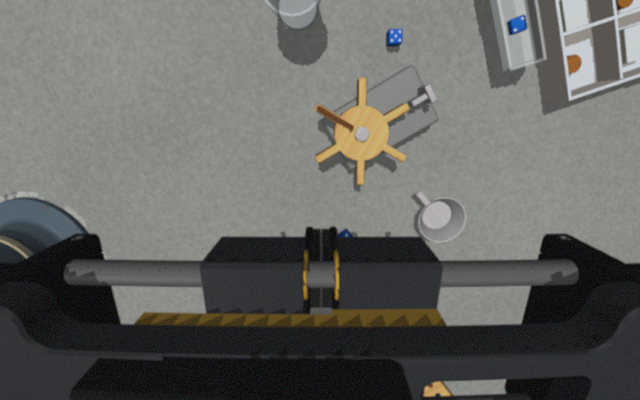

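Wrist view: the cap is at (362,134), the ridged tab tip at (318,107) and the pointer post at (430,95). The ridged tab is two tabs anticlockwise of the pointer. The rest is at (441,217), with its lug at (421,198). The dice are at (395,37) and (344,236).

```bash
cat >> h.py <<'E'
def wheel(im,p,guess=None):
    hsv=cv2.cvtColor(im,cv2.COLOR_BGR2HSV)
    m=cv2.inRange(hsv,(8,70,60),(28,255,255))
    n,l,st,ce=cv2.connectedComponentsWithStats(m)
    # component nearest to guess px
    i=min((i for i in range(1,n) if st[i,4]>300),key=lambda i:np.hypot(*(ce[i]-guess)))
    ys,xs=np.nonzero(l==i); P=onplane(p,np.c_[xs,ys],62)[:,:2]
    return P,st[i],l==i
def analyse(P,c):
    q=P-c; r=np.hypot(*q.T); a=np.arctan2(q[:,1],q[:,0])
    s=(r>42)&(r<66); off=np.angle(np.exp(6j*a[s]).mean())/6
    return np.degrees(off)
E
python3 - <<'E'
from h import *
import pickle
p=pickle.load(open("w1p.pkl","rb")); im=cv2.imread("pics/w1.png"); d=np.load("w1d.npy")
pr=lambda n,uv,z: print(n,onplane(p,[uv],z).round(1)[0])
pr("cap",(362,134),66); pr("ridge tip",(318,107),68); pr("post",(432,94),66); pr("tip@pointer",(408,107),62)
pr("rest",(441,217),26);pr("lug",(420,197),20);pr("dieA",(395,37),18);pr("dieB",(344,236),18);pr("cup base",(297,12),0)
P,st,m=wheel(im,p,(362,134)); c=onplane(p,[(362,134)],66)[0,:2]
from_circle=cv2.minEnclosingCircle(P.astype(np.float32)); print(st,from_circle)
print("tab offset deg mod60",analyse(P,c),analyse(P,np.array(from_circle[0])))
print("dark ridge",end=' ')
hsv=cv2.cvtColor(im,cv2.COLOR_BGR2HSV); rm=cv2.inRange(hsv,(0,90,20),(20,255,140)); rm[:80]=0;rm[190:]=0;rm[:,:300]=0;rm[:,430:]=0
ys,xs=np.nonzero(rm); print(len(xs)); Q=onplane(p,np.c_[xs,ys],68)[:,:2]; far=Q[np.hypot(*(Q-c).T)>45]; print(len(far),np.degrees(np.arctan2(*(far-c).mean(0)[::-1])))
cv2.imwrite("pics/w1z.png",cv2.resize(im[60:210,270:470],None,fx=4,fy=4,interpolation=cv2.INTER_CUBIC))
E
```

```text
cap [564.2  11.3  66. ]
ridge tip [525.   58.8  68. ]
post [656.2  27.5  66. ]
tip@pointer [626.5  22.5  62. ]
rest [ 641.7 -146.3   26. ]
lug [ 621.5 -108.3   20. ]
dieA [646.7 107.6  18. ]
dieB [ 497.4 -129.5   18. ]
cup base [540.3 182.3   0. ]
[ 314   77   96  108 3626] ((564.20166015625, 12.659578323364258), 64.61361694335938)
tab offset deg mod60 10.727126915055319 10.684382060192526
dark ridge 380
152 128.59302448385284
```

View pics/w1z.png

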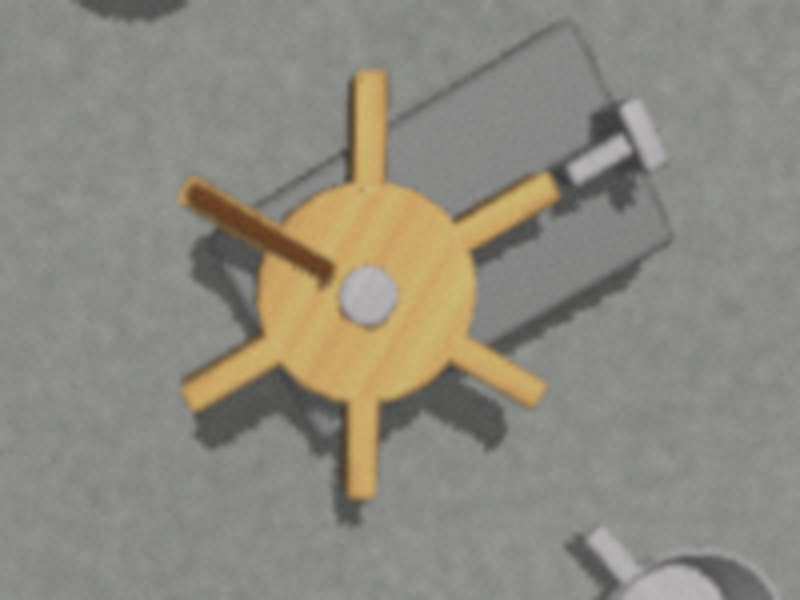

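Enclosing radius is 64.6 mm (65 expected), axis at (564.2, 12), pointer direction about 10.7° and ridge at about 130°. That is two clicks. I'll push the tab opposite the pointer on the robot side: first flick only, then look.

```bash
cat >> h.py <<'E'
C=np.array([564.2,12.0]); MID=np.radians(170.7)
ER=np.array([np.cos(MID),np.sin(MID)]); ET=np.array([np.sin(MID),-np.cos(MID)])
O=ori(MID-np.pi)
def at(t,z,r=62): return np.r_[C+r*ER+t*ET,z]
def rep(m=""):
    s=env.get_state(); print(m,round(s["time"],2),s["tcp_pos"].round(1),s["force"].round(2))
def shot(n):
    p=env.camera_params("wrist"); im,d=env.capture("wrist"); cv2.imwrite(f"pics/{n}.png",im); return im,p
E
python3 - <<'E'
from h import *
env.move_pose(at(-47,120),O); rep("above")
print(env.move_linear(at(-47,47),80,max_force=6)); rep("down"); shot("w2")
E
```

```text
above 4.83 [496.5 -24.6 120.8] [-0.5  -0.45  1.5 ]
False
down 5.88 [495.9 -24.5  47.4] [ 0.49 -0.09 -0.33]
```

View pics/w2.png

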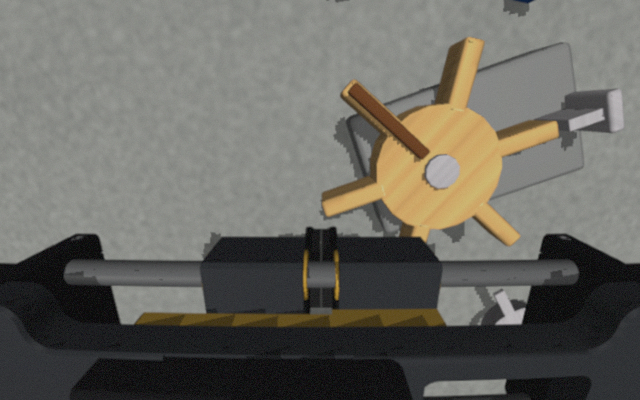

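The finger (around (321,235)) is down in the gap behind the tab whose tip is at (330,205), and it touches nothing. Now the push.

```bash
python3 - <<'E'
from h import *
for t in (-30,-20,-10,-4,2):
    print(t,env.move_linear(at(t,47),35,max_force=6)); rep()
env.hold(0.3); shot("w3"); rep()
im,d=env.capture("side"); cv2.imwrite("pics/s3.png",cv2.resize(im[180:300,230:390],None,fx=4,fy=4))
E
```

```text
-30 False
 6.57 [498.3  -7.5  47. ] [ 0.27 -2.32  0.19]
-20 False
 7.0 [499.9   2.7  47. ] [ 1.01 -0.72 -0.38]
-10 False
 7.43 [501.6  12.6  47. ] [ 0.18 -0.37 -0.01]
-4 False
 7.76 [502.4  18.4  47. ] [-0.13  0.69  0.37]
2 False
 8.08 [503.4  24.4  47. ] [ 0.7  -0.09  0.58]
 8.43 [503.3  23.9  47. ] [ 0.06 -0.4   0.06]
```

View pics/w3.png

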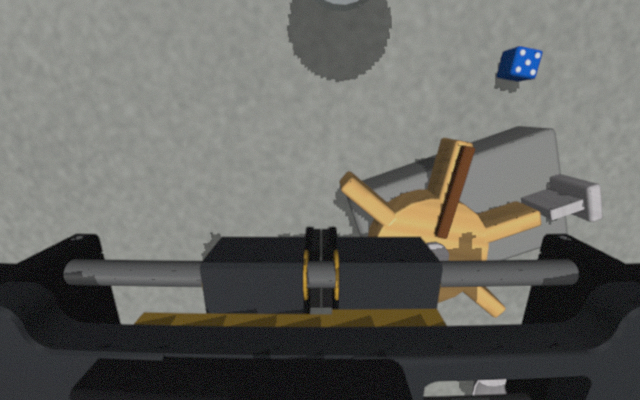

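View pics/s3.png

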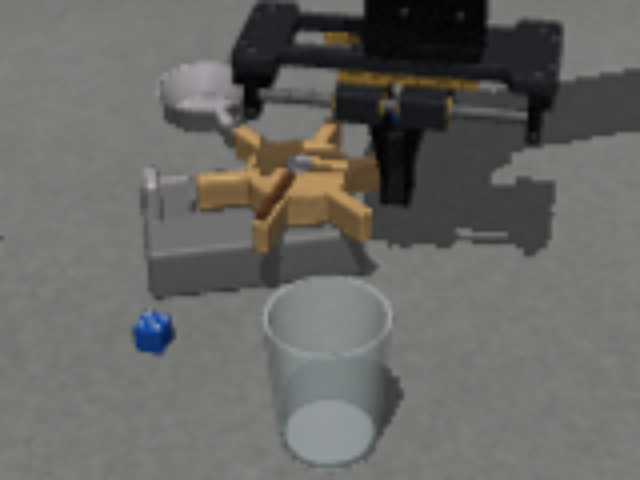

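One click is done: the ridge is now one tab short of the pointer (wrist view (455,190)), and the counter hasn't visibly moved. I'll lift and confirm from the earlier viewpoint.

```bash
cat >> h.py <<'E'
def check(n):
    env.move_pose([500,-20,260],ori(np.radians(-20))); env.hold(.2)
    im,p=shot(n)
    P,st,m=wheel(im,p,(362,134)); c=np.array(cv2.minEnclosingCircle(P.astype(np.float32))[0]); 
    c2=onplane(p,[(362,134)],66)[0,:2]
    hsv=cv2.cvtColor(im,cv2.COLOR_BGR2HSV); rm=cv2.inRange(hsv,(0,90,20),(20,255,140)); rm[:70]=0;rm[200:]=0;rm[:,:300]=0;rm[:,430:]=0
    ys,xs=np.nonzero(rm); Q=onplane(p,np.c_[xs,ys],68)[:,:2]; far=Q[np.hypot(*(Q-C).T)>45]
    print("centre",c,"tabs",analyse(P,c),"ridge",np.degrees(np.arctan2(*(far-C).mean(0)[::-1])),len(far)); rep()
    cv2.imwrite(f"pics/{n}z.png",cv2.resize(im[60:210,270:470],None,fx=4,fy=4,interpolation=cv2.INTER_CUBIC))
E
python3 - <<'E'
from h import *
env.move_linear(at(2,120),120,max_force=6); rep("up")
check("w4")
E
```

```text
up 9.24 [502.8  24.1 119.6] [ 0.06 -0.39 -0.65]
centre [564.27740479  11.92380524] tabs 10.800817755725761 ridge 72.2096772936467 164
 10.13 [499.3 -19.5 258.6] [-0.94  0.86 -0.15]
```

View pics/w4z.png

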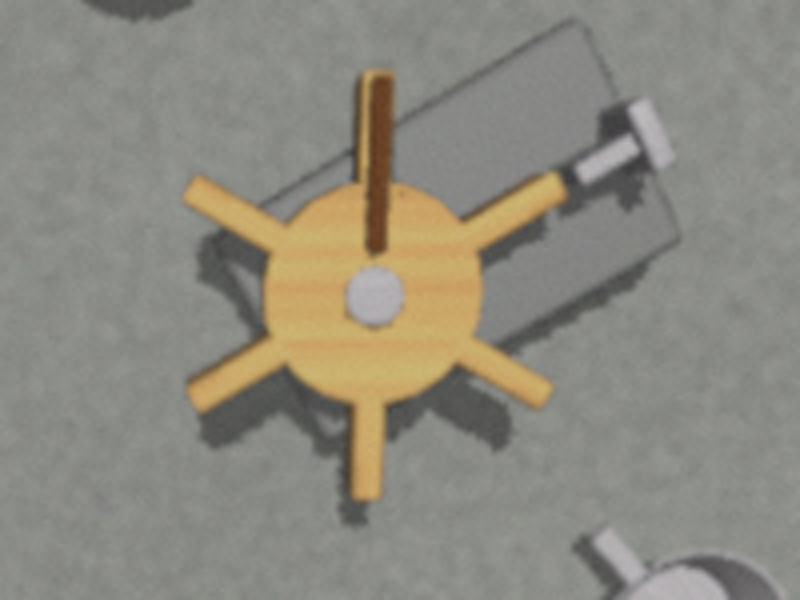

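The ridge is now at 70°, exactly one click short, and the counter is in the same place. Next is the second, identical flick.

```bash
python3 - <<'E'
from h import *
env.move_pose(at(-47,120),O)
print(env.move_linear(at(-47,47),80,max_force=6)); rep("down")
for t in (-30,-20,-10,-4,2):
    print(t,env.move_linear(at(t,47),35,max_force=6))
env.hold(0.3); rep("pushed")
env.move_linear(at(2,120),120,max_force=6); rep("up")
check("w5")
im,d=env.capture("side"); cv2.imwrite("pics/s5.png",cv2.resize(im[180:300,230:390],None,fx=4,fy=4))
E
```

```text
False
down 11.81 [495.8 -24.5  47.4] [ 0.46 -0.55 -0.34]
-30 False
-20 False
-10 False
-4 False
2 False
pushed 14.26 [503.3  23.9  47. ] [ 0.54 -0.97  0.45]
up 15.02 [502.8  24.2 119.6] [-0.67  0.34 -0.2 ]
centre [563.94158936  11.88495445] tabs 10.772655063901404 ridge 22.811845957545724 147
 15.91 [499.3 -19.5 258.6] [ 0.58 -1.06 -1.03]
```

View pics/w5z.png

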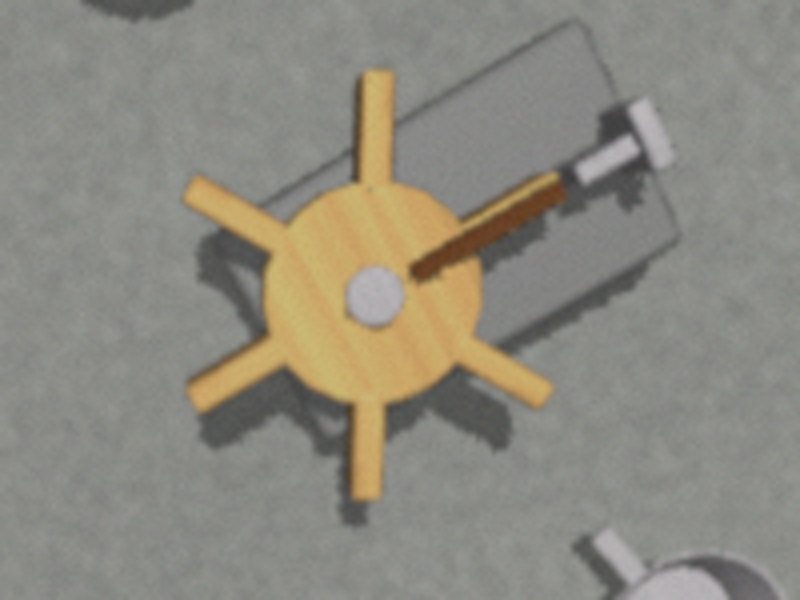

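View pics/s5.png

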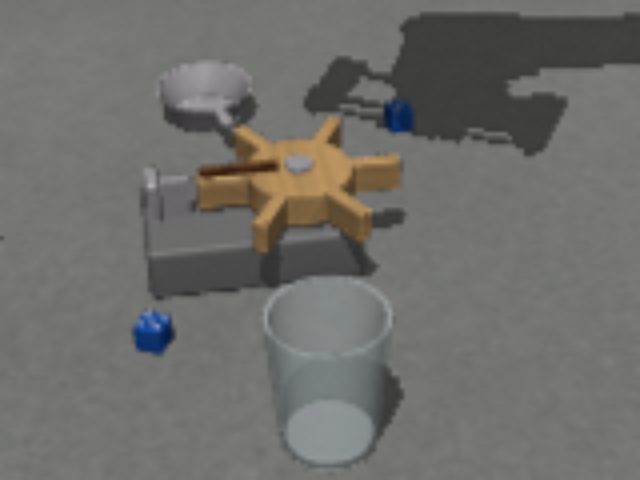

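The ridged tab lies in line with the fin in both views, and the cup, rest and dice are where they were. The numeric ridge angle of 22.8° disagrees with this. I think my mask caught shadow pixels near the fin, since the tab fit (10.77° mod 60) shows the wheel seated. Handing in.

```bash
python3 - <<'E'
from h import *
# re-measure the ridge with its largest blob only
import cv2
im=cv2.imread("pics/w5.png"); p=env.camera_params("wrist")
hsv=cv2.cvtColor(im,cv2.COLOR_BGR2HSV); rm=cv2.inRange(hsv,(3,130,40),(15,255,140)); rm[:80]=0;rm[150:]=0;rm[:,:360]=0;rm[:,415:]=0
n,l,st,ce=cv2.connectedComponentsWithStats(rm); i=1+st[1:,4].argmax(); ys,xs=np.nonzero(l==i)
Q=onplane(p,np.c_[xs,ys],68)[:,:2]; v=cv2.fitLine(Q.astype(np.float32),cv2.DIST_HUBER,0,.01,.01).ravel(); print(st[i],"ridge dir",np.degrees(np.arctan2(v[1],v[0])), "mean angle", np.degrees(np.arctan2(*(Q.mean(0)-C)[::-1])))
env.finish_job()
E
```

```text
[373 106  38  24 186] ridge dir 10.298129 mean angle 9.60770581906801
the job is handed in; nothing more can be done
```

I flicked the wheel clockwise by two clicks with the closed fingertip, and the ridged tab now rests in its click at the pointer. I then lifted the fingers clear and handed the job in at about 16 s.

- **Start:** the ridged tab stood 120° (two clicks) short of the pointer. I pushed the tab on the side away from the pointer, one click at a time. The 6 N force guard never tripped, and the highest contact force I read was about 2.3 N.
- **Wheel:** in the last pictures the ridge points at 10.3° and the tabs fit at 10.8°, matching the 10.7° pointer direction measured at the start. It did not run past.
- **Counter:** its axis stayed within 0.5 mm of where it started.
- **Other objects:** the cup, strainer rest and dice look unmoved, judged by eye from the pictures.
- **A check that disagreed:** a first ridge reading after the second flick gave 22.8°. I put this down to a loose colour mask picking up other dark pixels near the pointer. Re-measuring the same picture on the ridge's own pixels gave 10.3°, which agrees with both views.

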